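# Tip the used oil filter into the drain rack

### The job

Drain the tall oil filter: without gripping or lifting it, push it near its top so that it tips over onto its side between the two guide bars of its own lane, open end towards the rack's end wall, then push it along the lane until its open end is up against that wall. Leave the short filter standing and everything else on the bench where it is.

Things in the scene. Friction and masses are not known exactly. Their poses are not given: they have to be found in the camera images.
- rack: Fixed aluminium drain rack, 300 x 220 mm, long along its x, which runs along two lanes towards the end wall. Origin: centre of underside; z up. Floor plate's top at z 6. Lane centre lines at y +50 and -50. The filters stand on bare floor from x -146 to -56. Low lips round it: tops at z 12 (rear), z 20 (sides).
- bars_a (a point): Point on the floor, on the centre line of the lane at the rack's y +50, level with the rear ends of its guide bars (rack x -56). Each lane has two round guide bars of 12 mm diameter, lying along it 34 mm either side of its centre line, tops 18 mm above the rack's underside, running from here to the end wall.
- bars_b (a point): The same point of the other lane (rack y -50).
- wall (a point): Middle of the foot of the end wall's inner face, at floor level (rack x 140, y 0, z 6). The wall is 220 mm wide; its top is 51 mm above the rack's underside. Three walls of the same height, 4 mm thick, run from it along the lanes back to rack x -50: at y 0, 108 and -108.
- tall_filter: Tall oil filter, dark steel cylinder 76 mm wide, 115 mm high, 0.3 to 0.65 kg. Starts upright in either lane, behind the bars, axis within 5 mm of the lane's centre line. Origin: centre of its closed end, on which it stands; z along its axis to the open end. Pushed near the top towards the wall its foot stops on the bar ends, it tips past 33 degrees, falls, and lies about 65 mm short of the wall.
- tall_mouth (a point): Centre of the open end of the tall filter (the end with black rubber seal, bright plate and centre hole), on its axis, 115 mm from the closed end.
- tall_mid (a point): Middle of the tall filter, on its axis, halfway along its length.
- short_filter: The short oil filter, same look, 68 mm diameter, 80 mm high, standing in the other lane of the rack. To be left standing. Origin: centre of its underside, z up.
- drain_plug: Steel drain plug standing on its head on the rack's floor between the two filters and a little behind: round head 22 mm wide, 28 mm high in all. Origin: centre of its underside. Leave alone.
- fluid_tin: Blue rectangular tin with yellow cap, 60 x 95 x 172 mm, standing on the bench. Origin: centre of underside. Leave alone.
- spray_can: Upright spray can, 54 mm diameter, 180 mm high. Origin: centre of underside. Leave alone.
- spanner: Steel spanner lying flat on the bench, 200 mm long along its x. Leave alone.
- screwdriver: Screwdriver lying on the bench, 190 mm long along its x. Leave alone.
- gauge: Round pressure gauge lying face up, 56 mm diameter, 20 mm high with a brass stub. Origin: centre of underside. Leave alone.
- deep_socket: Deep steel socket standing on the bench beyond the rack's end wall, 28 mm diameter, 55 mm high. Origin: centre of underside. Leave alone.
Not all that is in view belongs to the job. Leave any green or orange look-alike of the tall_filter alone.

How it is judged:
On the way, in this order (a step that is already met when the one before it is completed fails the run):
1. the tall filter has tipped over and lies on its side in a lane of the rack, open end towards the end wall (angle between tall_filter's own z axis and vertical between 1.47 and 1.67 rad and (y of tall_mouth in the frame of rack between 0.036 and 0.064 m or y of tall_mouth in the frame of rack between -0.064 and -0.036 m) and x of tall_mouth in the frame of rack above 0 m and angle between the z axis of tall_filter and the x axis of rack, either way round below 0.15 rad and z of tall_mouth in the frame of rack between 0.034 and 0.054 m), for 0.1 s.
2. its open end is up against the end wall (all of step 1 and x of tall_mouth in the frame of rack above 0.13 m), for 0.2 s.
At the end, for the whole second after the job is handed in: The tall filter lies at rest on its side between the guide bars of a lane (axis within 0.1 rad of level, in line with the lane within 0.15 rad, open end within 14 mm of the centre line), open end within 10 mm of the end wall; the short filter still stands within 20 mm of its place (all of step 2 and linear speed of tall_filter below 0.01 m/s and angle between short_filter's own z axis and vertical below 0.1 rad and distance of short_filter from where it was at the start of the episode below 0.02 m); the robot touches nothing.
It fails at once if the tall filter is lifted off the rack (its middle more than about 20 mm higher than tipping raises it, or more than 30 mm up when lying) (height (world z) of tall_mid above 0.095 m or (angle between tall_filter's own z axis and vertical above 1.4 rad and height (world z) of tall_mid above 0.075 m)).
It fails at once if the short filter is tipped or pushed more than 20 mm (angle between short_filter's own z axis and vertical above 0.3 rad or distance of short_filter from where it was at the start of the episode above 0.02 m).
It fails at once if a bystander is moved more than 30 mm (distance of any of drain_plug, fluid_tin, spray_can, spanner, screwdriver, gauge, deep_socket from where it was at the start of the episode above 0.03 m).
It also fails if it takes over 42 s, if anything falls off the work surface, if the arm or the gripper's body presses on something with over 40 N, if the wrist force passes 120 N, or if a joint passes its speed limit or range.

### The arm

A 7-joint arm with a two-finger parallel gripper is mounted at the origin on the work surface. World frame = base frame: x ahead of the robot, y to its left, z up, the work surface at z = 0. Lengths are in m, angles in rad, forces in N, time in s.
With the tool pointing down it reaches from about 0.4 to 0.85 m from the base axis. Payload 4.5 kg.
Tool frame: the origin (TCP) lies between the finger pads; the fingertips stand 22 mm ahead of it and the grasp point (between the pads) lies 3 mm ahead of it; z points along the fingers, y is the line along which they close (so a half turn about z gives the same grasp; the last joint's range is limited). The gripper opens to 88 mm and grips with 3 to 60 N. Pads are 18 mm wide; open, the fingers measure 123 mm over their backs; the gripper's body (75 mm by 187 mm) begins 45 mm behind the grasp point.
Start: joints at [-1.251, 0.689, -0.195, 1.565, 0.157, 0.902, -0.215], TCP at [0.176, 0.6, 0.24] pointing down, gripper open.
Joint ranges: [-3.01, 3.01], [-0.46, 2.08], [-1.47, 1.51], [0.13, 2.56], [-1, 4.14], [0.04, 2.09], [-2.66, 2.66]. Speed limits (rad/s): [2.57, 2.57, 3.14, 3.14, 3.14, 3.14, 3.14].

### API

Orientations are given as [roll, pitch, yaw] about the fixed x, y, z axes, in that order (R = Rz(yaw) Ry(pitch) Rx(roll)).
In Python, from station import bot, snapshot, camera_params, silhouettes gives the robot as it stands.
- The arm moves only by the tool play_rows, never from a script. Its argument "deltas" is a list of rows, each an object of numbers: "dx", "dy", "dz": the shift along the tool's x, y, z each as a share of 50 cm, from -1 to 1; "wx", "wy", "wz": the turn, a rotation vector about the tool's x, y, z each as a share of pi/2 rad, from -1 to 1. In form: [{"dx": .., "dy": .., "dz": .., "wx": .., "wy": .., "wz": ..}, ...]. A call has 1 to 20 rows; each row is the pose to reach, as a shift and turn from the pose commanded when the call began, along the tool's axes at that moment; what a row does not reach only later rows make up. A row lasts 1/8 s, in which the tool goes at most 62.5 mm and 10.7 degrees, less where a joint would pass 70% of its speed; a pose out of reach is approached as far as the arm can. A call with a number of a shift or a turn outside -1 to 1 is refused whole. A call with a gripper value outside its range is refused whole. "claw" is the closure, from -1 (fully open) to 1 (shut), set as the call begins (left out, the last holds). The fingers move at their own pace and stop on an object; "newtons" is the grip in N (left out, the last holds). Time passes only in rows, so rows that repeat a pose let the fingers close. It gives the time, the measured TCP pose, the force, the opening and the grip force at its end, in the units of the state.
- bot.get_state(): the state, without advancing time (a new reading comes with each control period).
- snapshot(name): name is "side" or "top"; returns the picture (420x560x3 uint8, blue, green, red); there is no depth.
- camera_params(name): a dict with "mtx" (3x3 intrinsics, pixels), "rvec" (rotation vector, rad) and "tvec" (3), from world to camera coordinates, as OpenCV has them. Camera axes: x right, y down, z forward; pixel columns grow to the right and rows downward; lengths in m; the calibration is good to about 2 mm. A picture is of the moment at which its call begins. camera_params takes no time and is no camera call.
- bot.sign_off(): hands the job in; it is judged then, once.
Trained networks look in the newest picture that a camera, given by its name, has taken for a name from the list of things; names that differ only in an ending like _2 or _b are one class to them, and where a whole thing is asked for, a point or a joint stands for the part that bears it (a point fixed in the world has none). Each returns a list of dicts, best first, with "p" (0 to 1); they miss things now and then, are a little off and sometimes report something else, mostly with a low value. They report only what shows in the picture. A call takes as long as a camera call. They do not tell look-alikes from the thing itself.
- silhouettes(query, camera): "pixels" (420x560 bool, what is visible of it) and "at" ([column, row] in pixels, amid what is visible of it).
The state is a dict: "time": time; "q": joint angles; "joint_velocities": joint speeds; "tau": joint torques, N m; "tcp_pos": TCP position; "ee_rot": TCP orientation; "force": force on the tool from outside, world axes, zero at the start; "moment": the same for the moment, N m; "grip_width": opening from 0.0 (shut) to 1.0 (fully open); "grip_force": force on a finger pad.
Only numpy, scipy, OpenCV 4.12 (cv2) and the standard library are available. Lean on these libraries where they do the work, as an engineer would, in place of code of your own. Each camera call takes 0.05 s, during which the arm holds its last target. There are 200 camera calls.

## Working session

There is one attempt and no reset: what is moved stays moved. The work goes in short steps, Python scripts to look and compute and a tool call to move; the robot and the scene stay as the last step left them, time stands still between calls to the robot, and variables do not carry over. Pictures are saved under pics/ and viewed, at most 10 in all, crops included, and the job is handed in when it is done.

Besides the shell and the picture viewer there is one more tool, called after "Call:" by a JSON object that holds its "api" and its "payload", one argument or row to a line. play_rows: Moves the arm, as the interface text tells. Its arguments: {"type":"object","properties":{"deltas":{"type":"array","items":{"type":"object","properties":{"dx":{"type":"number","minimum":-1,"maximum":1},"dy":{"type":"number","minimum":-1,"maximum":1},"dz":{"type":"number","minimum":-1,"maximum":1},"wx":{"type":"number","minimum":-1,"maximum":1},"wy":{"type":"number","minimum":-1,"maximum":1},"wz":{"type":"number","minimum":-1,"maximum":1}}}},"claw":{"type":"number"},"newtons":{"type":"number"}},"required":["deltas"]}

```bash
mkdir -p pics; cat > h.py <<'E'
import numpy as np,cv2
from station import bot,snapshot,camera_params,silhouettes
def P(n):
    c=camera_params(n);return np.array(c["mtx"],float),np.array(c["rvec"],float),np.array(c["tvec"],float).reshape(3,1)
def proj(n,p):
    K,r,t=P(n);return cv2.projectPoints(np.array(p,float).reshape(-1,1,3),r,t,K,None)[0].reshape(-1,2)
def back(n,uv,z):
    K,r,t=P(n);R=cv2.Rodrigues(r)[0];C=(-R.T@t).ravel();d=R.T@np.linalg.inv(K)@np.array([*uv,1.]);return C+d*(z-C[2])/d[2]
E
python3 - <<'E'
from h import *
ims=[]
for n in("side","top"):
    im=snapshot(n);cv2.imwrite(f"pics/{n}0.png",im);K,r,t=P(n);print(n,(-cv2.Rodrigues(r)[0].T@t).ravel())
    for q in("rack","tall_filter","short_filter","drain_plug","fluid_tin","spray_can","deep_socket"):
        for s in silhouettes(q,n)[:3]:
            ys,xs=np.where(s["pixels"]);print(q,round(s["p"],2),np.round(s["at"]),xs.min(),xs.max(),ys.min(),ys.max())
s=bot.get_state();print(s["time"],s["tcp_pos"],s["ee_rot"])
E
```

```text
side [0.52473066 0.95654548 0.74767657]
rack 0.78 [275. 261.] 229 317 219 295
tall_filter 0.93 [262. 216.] 249 275 194 240
tall_filter 0.92 [250. 184.] 239 262 167 206
tall_filter 0.69 [356. 240.] 342 374 218 268
short_filter 0.69 [298. 223.] 287 309 208 239
drain_plug 0.44 [280. 223.] 280 284 220 227
fluid_tin 0.57 [245. 343.] 222 270 298 390
spray_can 0.62 [261. 142.] 251 266 124 172
spray_can 0.45 [191. 246.] 176 209 222 264
deep_socket 0.49 [246. 344.] 222 269 299 390
deep_socket 0.45 [261. 295.] 253 263 285 302
top [ 0.47668711 -0.00507061  1.26175312]
rack 0.78 [260. 217.] 219 311 180 250
tall_filter 0.72 [339. 219.] 324 353 207 232
tall_filter 0.69 [354. 182.] 336 366 167 195
tall_filter 0.64 [295. 196.] 281 306 184 210
short_filter 0.86 [299. 233.] 284 305 221 242
spray_can 0.81 [428. 180.] 407 444 167 191
spray_can 0.43 [294. 198.] 280 305 184 211
deep_socket 0.44 [205. 208.] 202 211 201 209
0.8 [0.17617035 0.59968961 0.24017855] [3.14144303e+00 2.63964579e-05 2.85591758e+00]
```

View pics/side0.png

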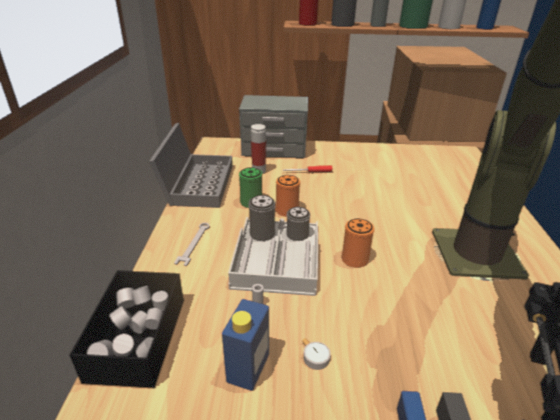

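View pics/top0.png

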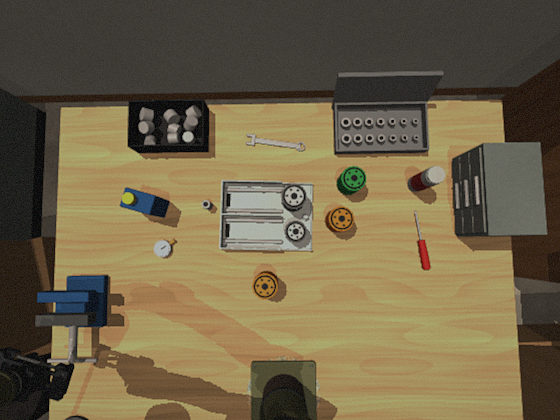

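The side view shows dark filters at (262,216), which is the tall one, and (298,223), the short one. There is a green look-alike at (250,184) and orange ones at (288,193) and (357,241). In the top view the tall one is at (294,197), in the far lane, and the end wall is on the left at column ~221. Next I'll fit the poses and confirm with a crop.

```bash
python3 - <<'E'
from h import *
from scipy.optimize import minimize
a=np.linspace(0,2*np.pi,40)
def hullmask(n,pts):
    m=np.zeros((1680,2240),np.uint8);h=cv2.convexHull((proj(n,pts)*4+1.5).astype(np.float32));cv2.fillConvexPoly(m,np.round(h).astype(np.int32),1);return m
def cyl(x,y,r,z0,z1): return np.array([[x+r*np.cos(t),y+r*np.sin(t),z] for z in(z0,z1) for t in a])
def rackpts(x,y,w):
    c,s=np.cos(w),np.sin(w);L=[]
    for u,v,z in[(-150,110,0),(-150,-110,0),(150,110,0),(150,-110,0),(-150,110,20),(-150,-110,20),(144,110,51),(144,-110,51),(-50,110,51),(-50,-110,51)]:
        L.append([x+(c*u-s*v)/1e3,y+(s*u+c*v)/1e3,z/1e3])
    return np.array(L)
pick={"tall_filter":{"side":(262,216),"top":(295,196)},"short_filter":{"side":(298,223),"top":(299,233)}}
M={}
for n in("side","top"):
    snapshot(n)
    for q in pick:
        best=min(silhouettes(q,n),key=lambda s:np.hypot(*(np.array(s["at"])-pick[q][n])));print(q,n,best["at"],best["p"])
        M[q,n]=cv2.resize(best["pixels"].astype(np.uint8),(2240,1680),interpolation=0)
    M["rack",n]=cv2.resize(silhouettes("rack",n)[0]["pixels"].astype(np.uint8),(2240,1680),interpolation=0)
def iou(A,B): return (A&B).sum()/(A|B).sum()
F={}
for q,r,h in(("tall_filter",.038,.115),("short_filter",.034,.08)):
    x0=back("top",pick[q]["top"],.09)[:2]
    # per-view & joint fit, free base height
    f=lambda p:-iou(hullmask("top",cyl(p[0],p[1],r,p[2],p[2]+h)),M[q,"top"])-iou(hullmask("side",cyl(p[0],p[1],r,p[2],p[2]+h)),M[q,"side"])
    s=minimize(f,[*x0,.006],method="Nelder-Mead",options=dict(initial_simplex=[[*x0,.006],[x0[0]+.01,x0[1],.006],[x0[0],x0[1]+.01,.006],[*x0,.016]],maxiter=120));print(q,s.x.round(4),s.fun);F[q]=s.x
# rack: use the hull of the mask union of filters, fitted to hull of model + cylinders
def g(p):
    e=0
    for n in("top","side"):
        A=hullmask(n,rackpts(*p))
        for q,r,h in(("tall_filter",.038,.115),("short_filter",.034,.08)): A=A|hullmask(n,cyl(*F[q][:2],r,F[q][2],F[q][2]+h))
        e-=iou(A,(M["rack",n]|M["tall_filter",n]|M["short_filter",n]))
    return e
c=back("top",(266,216),.02)
p0=[c[0],c[1],np.pi/2];best=None
s=minimize(g,p0,method="Nelder-Mead",options=dict(initial_simplex=[p0,[p0[0]+.015,*p0[1:]],[p0[0],p0[1]+.015,p0[2]],[*p0[:2],p0[2]+.1]],maxiter=150));print("rack",s.x.round(4),s.fun)
X,Y,W=s.x
for q in F:
    d=F[q][:2]-[X,Y];print(q,"in rack",(np.cos(W)*d[0]+np.sin(W)*d[1]).round(4),(-np.sin(W)*d[0]+np.cos(W)*d[1]).round(4))
out=[]
for n,(x0,y0) in(("top",(205,150)),("side",(215,160))):
    im=snapshot(n)[y0:y0+140,x0:x0+175];im=cv2.resize(im,None,fx=4,fy=4,interpolation=2)[:, :]
    P4=[]
    R=rackpts(*s.x)
    for p in proj(n,R): cv2.circle(im,tuple(int(v) for v in ((p-[x0,y0])*4+2)),3,(0,0,255),-1)
    def L(u,v,z): return np.array([X+np.cos(W)*u-np.sin(W)*v,Y+np.sin(W)*u+np.cos(W)*v,z])
    for v in(.05,-.05):
        b=proj(n,[L(-.056,v,.006),L(.14,v,.006)]);b=((b-[x0,y0])*4+2).astype(int);cv2.line(im,tuple(map(int,b[0])),tuple(map(int,b[1])),(0,255,0),1)
    for q,r,h in(("tall_filter",.038,.115),("short_filter",.034,.08)):
        b=((proj(n,cyl(*F[q][:2],r,F[q][2]+h,F[q][2]+h)[:40])-[x0,y0])*4+2).astype(np.int32);cv2.polylines(im,[b],True,(255,0,255),1)
    cv2.imwrite(f"pics/{n}1.png",im)
for n,uv in(("green",(352,180)),("orange",(341,219))): print(n,back("top",uv,.115).round(3))
print("socket",back("top",(206,203),.055).round(3),"tin",back("top",(130,198),.172).round(3),"spray",back("top",(435,176),.18).round(3))
E
```

```text
tall_filter side [263.7, 216.7] 0.57
short_filter side [298.4, 223.6] 0.61
tall_filter top [291.5, 195.8] 0.79
short_filter top [297.6, 232.9] 0.58
tall_filter [ 0.6155 -0.0383  0.006 ] -1.8901850457669935
short_filter [ 0.5114 -0.0424  0.0066] -1.8779593422083007
rack [0.5666 0.0493 1.5459] -1.8998598517521428
tall_filter in rack -0.0863 -0.051
short_filter in rack -0.0931 0.0529
green [ 0.664 -0.217  0.115]
orange [ 0.547 -0.181  0.115]
socket [0.607 0.237 0.055] tin [0.611 0.434 0.172] spray [ 0.662 -0.441  0.18 ]
```

View pics/top1.png

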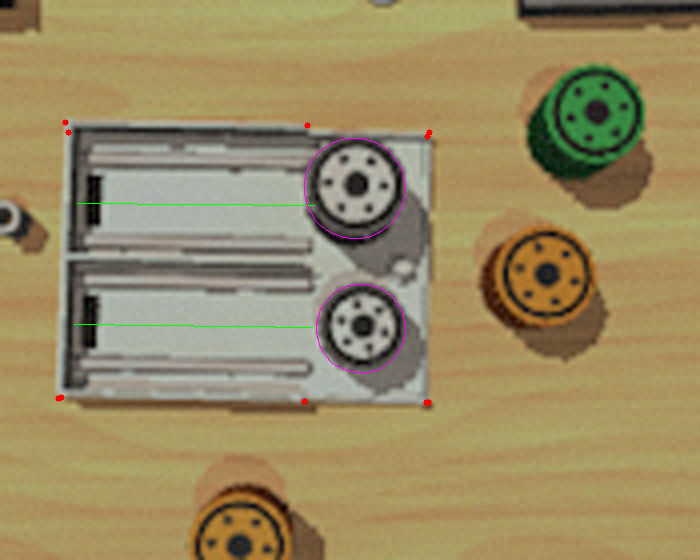

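View pics/side1.png

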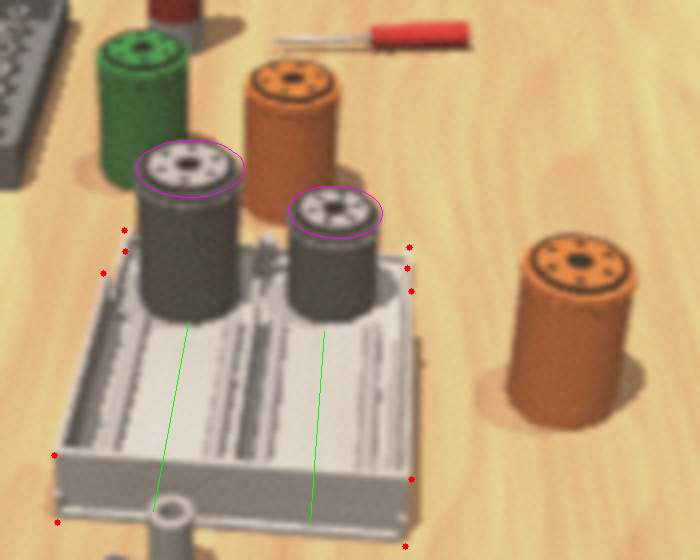

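The crops confirm the target is the dark, bright-plated tall filter at top (294,196) / side (262,216), about (0.617, -0.040), in the far lane. The green and orange ones are outside the rack. The bars in the pictures put the lane heading at about 1.52 rad. I'll go over it with the fingers shut.

Call:
{"api": "play_rows", "payload": {
  "deltas": [
    {"dx": -0.06,"dy": -0.06,"wz": 0.04},
    {"dx": -0.14,"dy": -0.13,"wz": 0.1},
    {"dx": -0.22,"dy": -0.2,"wz": 0.15},
    {"dx": -0.3,"dy": -0.28,"wz": 0.2},
    {"dx": -0.38,"dy": -0.35,"wz": 0.26},
    {"dx": -0.46,"dy": -0.43,"wz": 0.31},
    {"dx": -0.54,"dy": -0.5,"wz": 0.37},
    {"dx": -0.6,"dy": -0.56,"wz": 0.41},
    {"dx": -0.628,"dy": -0.581,"wz": 0.425},
    {"dx": -0.628,"dy": -0.581,"wz": 0.425}
  ],
  "claw": 1,
  "newtons": 20
}}

```text
invalid input at $.deltas[0]: expected keys dx, dy, dz, wx, wy, wz
```

Call:
{"api": "play_rows", "payload": {
  "deltas": [
    {"dx": -0.06,"dy": -0.06,"dz": 0,"wx": 0,"wy": 0,"wz": 0.04},
    {"dx": -0.14,"dy": -0.13,"dz": 0,"wx": 0,"wy": 0,"wz": 0.1},
    {"dx": -0.22,"dy": -0.2,"dz": 0,"wx": 0,"wy": 0,"wz": 0.15},
    {"dx": -0.3,"dy": -0.28,"dz": 0,"wx": 0,"wy": 0,"wz": 0.2},
    {"dx": -0.38,"dy": -0.35,"dz": 0,"wx": 0,"wy": 0,"wz": 0.26},
    {"dx": -0.46,"dy": -0.43,"dz": 0,"wx": 0,"wy": 0,"wz": 0.31},
    {"dx": -0.54,"dy": -0.5,"dz": 0,"wx": 0,"wy": 0,"wz": 0.37},
    {"dx": -0.6,"dy": -0.56,"dz": 0,"wx": 0,"wy": 0,"wz": 0.41},
    {"dx": -0.628,"dy": -0.581,"dz": 0,"wx": 0,"wy": 0,"wz": 0.425},
    {"dx": -0.628,"dy": -0.581,"dz": 0,"wx": 0,"wy": 0,"wz": 0.425}
  ],
  "claw": 1,
  "newtons": 20
}}

```text
time: 2.55
tcp_pos: [0.3961, 0.2326, 0.2402]
ee_rot: [3.141, -0.0, 2.187]
force: [-0.6, 0.5, 0.0]
grip_width: 0.005
grip_force: 0.0
```

Call:
{"api": "play_rows", "payload": {
  "deltas": [
    {"dx": -0.08,"dy": -0.007,"dz": 0,"wx": 0,"wy": 0,"wz": 0.04},
    {"dx": -0.18,"dy": -0.015,"dz": 0,"wx": 0,"wy": 0,"wz": 0.09},
    {"dx": -0.29,"dy": -0.023,"dz": 0,"wx": 0,"wy": 0,"wz": 0.145},
    {"dx": -0.4,"dy": -0.032,"dz": 0,"wx": 0,"wy": 0,"wz": 0.2},
    {"dx": -0.51,"dy": -0.041,"dz": 0,"wx": 0,"wy": 0,"wz": 0.255},
    {"dx": -0.62,"dy": -0.05,"dz": 0,"wx": 0,"wy": 0,"wz": 0.31},
    {"dx": -0.73,"dy": -0.059,"dz": 0,"wx": 0,"wy": 0,"wz": 0.365},
    {"dx": -0.81,"dy": -0.065,"dz": 0,"wx": 0,"wy": 0,"wz": 0.405},
    {"dx": -0.853,"dy": -0.069,"dz": 0,"wx": 0,"wy": 0,"wz": 0.425},
    {"dx": -0.853,"dy": -0.069,"dz": 0,"wx": 0,"wy": 0,"wz": 0.425}
  ]
}}

```text
time: 3.8
tcp_pos: [0.6154, -0.1342, 0.2396]
ee_rot: [3.141, -0.001, 1.522]
force: [0.0, -0.5, -0.1]
grip_width: 0.006
grip_force: 0.0
```

Call:
{"api": "play_rows", "payload": {
  "deltas": [
    {"dx": 0,"dy": 0,"dz": 0.06,"wx": 0,"wy": 0,"wz": 0},
    {"dx": 0,"dy": 0,"dz": 0.13,"wx": 0,"wy": 0,"wz": 0},
    {"dx": 0,"dy": 0,"dz": 0.2,"wx": 0,"wy": 0,"wz": 0},
    {"dx": 0,"dy": 0,"dz": 0.25,"wx": 0,"wy": 0,"wz": 0},
    {"dx": 0.03,"dy": 0,"dz": 0.25,"wx": 0,"wy": 0,"wz": 0},
    {"dx": 0.06,"dy": 0,"dz": 0.25,"wx": 0,"wy": 0,"wz": 0},
    {"dx": 0.08,"dy": 0,"dz": 0.25,"wx": 0,"wy": 0,"wz": 0},
    {"dx": 0.1,"dy": 0,"dz": 0.25,"wx": 0,"wy": 0,"wz": 0},
    {"dx": 0.115,"dy": 0,"dz": 0.25,"wx": 0,"wy": 0,"wz": 0},
    {"dx": 0.13,"dy": 0,"dz": 0.25,"wx": 0,"wy": 0,"wz": 0},
    {"dx": 0.13,"dy": 0,"dz": 0.25,"wx": 0,"wy": 0,"wz": 0}
  ]
}}

```text
time: 5.18
tcp_pos: [0.6178, -0.0697, 0.1152]
ee_rot: [3.141, -0.0, 1.521]
force: [-0.1, -3.3, 2.5]
grip_width: 0.002
grip_force: 1.4
```

```bash
python3 - <<'E'
from h import *
s=bot.get_state();print(s["time"],s["tcp_pos"],s["force"])
ims=[cv2.resize(snapshot(n)[y:y+140,x:x+95],None,fx=4,fy=4,interpolation=2) for n,x,y in(("top",225,150),("side",225,160))]
cv2.imwrite("pics/p2.png",np.hstack(ims))
E
```

```text
5.175 [ 0.61777115 -0.06973983  0.11524013] [-0.10642998 -3.34812977  2.50359883]
```

View pics/p2.png

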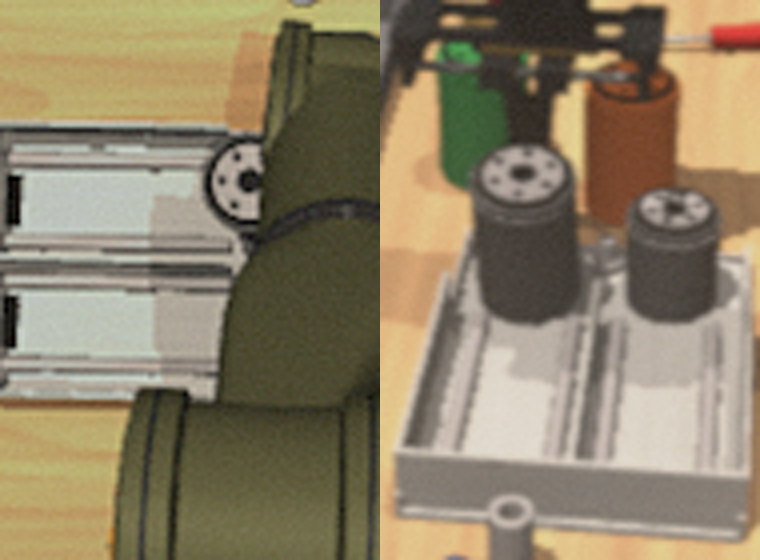

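The fingers are touching the filter's top rim (side crop ~(525,150)), and it has started to lean (3 N). I'll keep pushing.

Call:
{"api": "play_rows", "payload": {
  "deltas": [
    {"dx": 0.012,"dy": 0,"dz": 0,"wx": 0,"wy": 0,"wz": 0},
    {"dx": 0.024,"dy": 0,"dz": 0,"wx": 0,"wy": 0,"wz": 0},
    {"dx": 0.036,"dy": 0,"dz": 0,"wx": 0,"wy": 0,"wz": 0},
    {"dx": 0.048,"dy": 0,"dz": 0,"wx": 0,"wy": 0,"wz": 0},
    {"dx": 0.06,"dy": 0,"dz": 0,"wx": 0,"wy": 0,"wz": 0},
    {"dx": 0.072,"dy": 0,"dz": 0,"wx": 0,"wy": 0,"wz": 0},
    {"dx": 0.084,"dy": 0,"dz": 0,"wx": 0,"wy": 0,"wz": 0},
    {"dx": 0.096,"dy": 0,"dz": 0,"wx": 0,"wy": 0,"wz": 0},
    {"dx": 0.1,"dy": 0,"dz": 0,"wx": 0,"wy": 0,"wz": 0},
    {"dx": 0.1,"dy": 0,"dz": 0,"wx": 0,"wy": 0,"wz": 0}
  ]
}}

```text
time: 6.52
tcp_pos: [0.6201, -0.0202, 0.115]
ee_rot: [-3.141, -0.0, 1.521]
force: [0.5, -0.2, 0.7]
grip_width: 0.002
grip_force: 0.0
```

```bash
python3 - <<'E'
from h import *
s=bot.get_state();print(s["time"],s["tcp_pos"],s["force"])
ims=[cv2.resize(snapshot(n)[y:y+140,x:x+95],None,fx=4,fy=4,interpolation=2) for n,x,y in(("top",215,150),("side",225,160))]
cv2.imwrite("pics/p3.png",np.hstack(ims))
E
```

```text
6.525 [ 0.62006419 -0.02024104  0.11504958] [ 0.51521828 -0.185303    0.69208631]
```

View pics/p3.png

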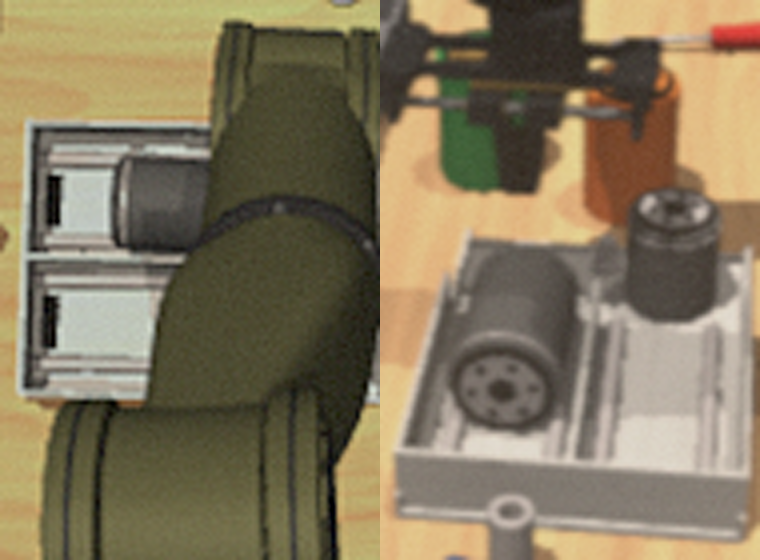

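It fell cleanly between the bars, mouth towards the wall (side crop mouth ~(500,390)), and the short filter is still standing. Next: back off, lower the fingers behind it and push it along.

Call:
{"api": "play_rows", "payload": {
  "deltas": [
    {"dx": -0.03,"dy": 0,"dz": 0,"wx": 0,"wy": 0,"wz": 0},
    {"dx": -0.05,"dy": 0,"dz": 0,"wx": 0,"wy": 0,"wz": 0},
    {"dx": -0.05,"dy": 0,"dz": 0.04,"wx": 0,"wy": 0,"wz": 0},
    {"dx": -0.05,"dy": 0,"dz": 0.08,"wx": 0,"wy": 0,"wz": 0},
    {"dx": -0.05,"dy": 0,"dz": 0.11,"wx": 0,"wy": 0,"wz": 0},
    {"dx": -0.05,"dy": 0,"dz": 0.11,"wx": 0,"wy": 0,"wz": 0},
    {"dx": -0.03,"dy": 0,"dz": 0.11,"wx": 0,"wy": 0,"wz": 0},
    {"dx": -0.01,"dy": 0,"dz": 0.11,"wx": 0,"wy": 0,"wz": 0},
    {"dx": 0.01,"dy": 0,"dz": 0.11,"wx": 0,"wy": 0,"wz": 0},
    {"dx": 0.025,"dy": 0,"dz": 0.11,"wx": 0,"wy": 0,"wz": 0},
    {"dx": 0.04,"dy": 0,"dz": 0.11,"wx": 0,"wy": 0,"wz": 0},
    {"dx": 0.055,"dy": 0,"dz": 0.11,"wx": 0,"wy": 0,"wz": 0},
    {"dx": 0.07,"dy": 0,"dz": 0.11,"wx": 0,"wy": 0,"wz": 0},
    {"dx": 0.085,"dy": 0,"dz": 0.11,"wx": 0,"wy": 0,"wz": 0},
    {"dx": 0.1,"dy": 0,"dz": 0.11,"wx": 0,"wy": 0,"wz": 0},
    {"dx": 0.115,"dy": 0,"dz": 0.11,"wx": 0,"wy": 0,"wz": 0},
    {"dx": 0.13,"dy": 0,"dz": 0.11,"wx": 0,"wy": 0,"wz": 0}
  ]
}}

```text
time: 8.75
tcp_pos: [0.6236, 0.0423, 0.0605]
ee_rot: [3.141, 0.003, 1.519]
force: [-0.1, -5.1, 1.9]
grip_width: 0.006
grip_force: 2.6
```

```bash
python3 - <<'E'
from h import *
s=bot.get_state();print(s["time"],s["tcp_pos"],s["force"])
ims=[cv2.resize(snapshot(n)[y:y+140,x:x+95],None,fx=4,fy=4,interpolation=2) for n,x,y in(("top",215,150),("side",225,160))]
cv2.imwrite("pics/p4.png",np.hstack(ims))
E
```

```text
8.75 [0.62359233 0.04229291 0.06051333] [-0.11802318 -5.12030571  1.94225995]
```

View pics/p4.png

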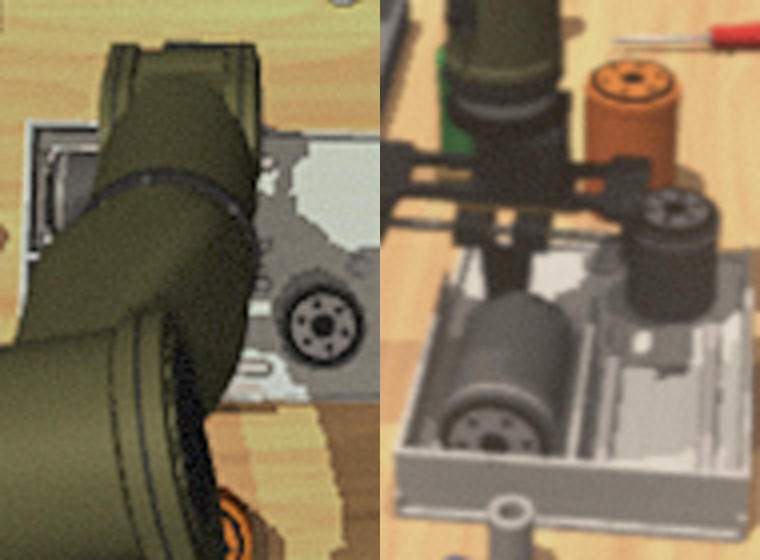

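The filter is sliding straight, with roughly 20 mm left to the wall. I'll keep going in small steps and watch the force.

Call:
{"api": "play_rows", "payload": {
  "deltas": [
    {"dx": 0.01,"dy": 0,"dz": 0,"wx": 0,"wy": 0,"wz": 0},
    {"dx": 0.02,"dy": 0,"dz": 0,"wx": 0,"wy": 0,"wz": 0},
    {"dx": 0.03,"dy": 0,"dz": 0,"wx": 0,"wy": 0,"wz": 0},
    {"dx": 0.036,"dy": 0,"dz": 0,"wx": 0,"wy": 0,"wz": 0}
  ]
}}

```text
time: 9.35
tcp_pos: [0.6244, 0.0606, 0.0604]
ee_rot: [3.141, 0.002, 1.519]
force: [-0.1, -5.0, 4.0]
grip_width: 0.006
grip_force: 2.8
```

Call:
{"api": "play_rows", "payload": {
  "deltas": [
    {"dx": 0.004,"dy": 0,"dz": 0,"wx": 0,"wy": 0,"wz": 0},
    {"dx": 0.008,"dy": 0,"dz": 0,"wx": 0,"wy": 0,"wz": 0}
  ]
}}

```text
time: 9.6
tcp_pos: [0.6249, 0.0609, 0.0605]
ee_rot: [3.14, 0.007, 1.517]
force: [-0.0, -12.1, 2.6]
grip_width: 0.004
grip_force: 6.2
```

It has stopped at the wall: 12 N, and the TCP no longer advances. I'll hold briefly, back off and rise.

Call:
{"api": "play_rows", "payload": {
  "deltas": [
    {"dx": 0.004,"dy": 0,"dz": 0,"wx": 0,"wy": 0,"wz": 0},
    {"dx": 0.004,"dy": 0,"dz": 0,"wx": 0,"wy": 0,"wz": 0},
    {"dx": -0.02,"dy": 0,"dz": 0,"wx": 0,"wy": 0,"wz": 0},
    {"dx": -0.06,"dy": 0,"dz": 0,"wx": 0,"wy": 0,"wz": 0},
    {"dx": -0.08,"dy": 0,"dz": -0.06,"wx": 0,"wy": 0,"wz": 0},
    {"dx": -0.14,"dy": 0,"dz": -0.16,"wx": 0,"wy": 0,"wz": 0},
    {"dx": -0.2,"dy": 0,"dz": -0.26,"wx": 0,"wy": 0,"wz": 0},
    {"dx": -0.28,"dy": 0,"dz": -0.34,"wx": 0,"wy": 0,"wz": 0},
    {"dx": -0.36,"dy": 0,"dz": -0.36,"wx": 0,"wy": 0,"wz": 0},
    {"dx": -0.4,"dy": 0,"dz": -0.36,"wx": 0,"wy": 0,"wz": 0},
    {"dx": -0.4,"dy": 0,"dz": -0.36,"wx": 0,"wy": 0,"wz": 0}
  ]
}}

```text
time: 10.98
tcp_pos: [0.6135, -0.1343, 0.239]
ee_rot: [-3.14, -0.001, 1.518]
force: [0.9, 1.0, -0.2]
grip_width: 0.001
grip_force: 0.0
```

```bash
python3 - <<'E'
from h import *
s=bot.get_state();print(s["time"],s["tcp_pos"],s["force"])
ims=[cv2.resize(snapshot(n)[y:y+140,x:x+95],None,fx=4,fy=4,interpolation=2) for n,x,y in(("top",215,150),("side",225,160))]
cv2.imwrite("pics/p5.png",np.hstack(ims))
E
```

```text
10.975 [ 0.6135015  -0.13429771  0.23904321] [ 0.89283743  1.049435   -0.20388592]
```

View pics/p5.png

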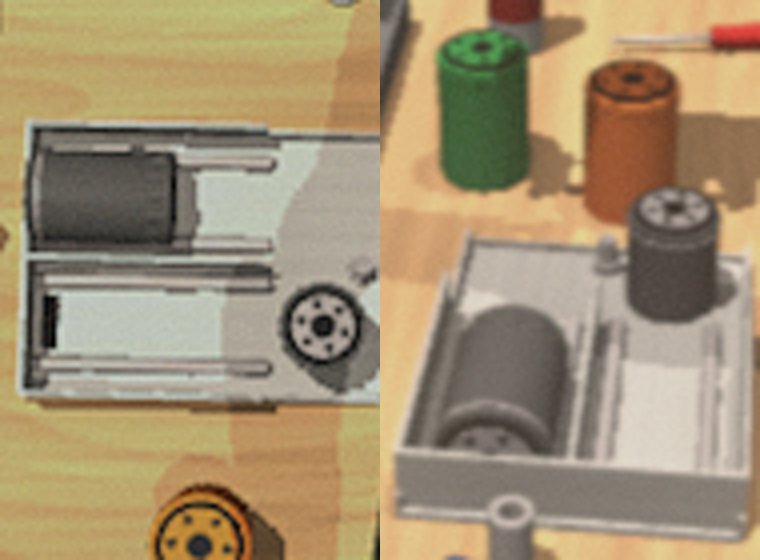

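The mouth is against the wall (top crop column ~30), the filter lies straight between the bars, and the short filter and plug are in place. Handing it in.

```bash
python3 -c "
from station import bot
print(bot.sign_off())"
```

```text
the job is handed in; nothing more can be done
None
```

I tipped the tall filter over and pushed it along its lane until its open end stopped against the end wall. The last picture shows it lying straight between the bars, with the short filter still standing and nothing near the rack disturbed. I handed the job in; the sign-off gave no verdict.

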